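Hang the tool tray on the slotted upright

ROBOT

A 6-joint arm with a two-finger parallel gripper is mounted at the origin on the work surface. World frame = base frame: x ahead of the robot, y to its left, z up, the work surface at z = 0. Lengths are in m, angles in rad, forces in N, time in s.
With the tool pointing down it reaches from about 0.25 to 0.775 m from the base axis. Payload 4 kg.
Tool frame: the origin (TCP) lies on the centre line of the jaws, within the pads' length; the fingertips stand 8 mm ahead of it and the grasp point (between the pads) lies 11 mm behind it; z points along the fingers, y is the direction in which the jaws open and shut (so a half turn about z gives the same grasp; the last joint's range is limited). The gripper opens to 94 mm and grips with 3 to 60 N. Pads are 16 mm wide; open, the fingers measure 119 mm over their backs; the gripper's body (75 mm by 177 mm) begins 78 mm behind the grasp point.
Start: joints at [0.997, 0.087, 1.371, -0, 1.684, -0.103], TCP at [0.249, 0.49, 0.182] pointing down, gripper open.
Joint ranges: [-3.1, 3.1], [-0.76, 2.03], [0.27, 2.55], [-1.08, 4.22], [0.17, 2.65], [-2.57, 2.57]. Speed limits (rad/s): [2.79, 2.79, 3.14, 3.14, 3.14, 3.14].

INTERFACE

Orientations are given as [roll, pitch, yaw] about the fixed x, y, z axes, in that order (R = Rz(yaw) Ry(pitch) Rx(roll)).
In Python, from bench import * gives the robot as it stands.
- The arm moves only by the tool step_arm, never from a script. Its argument "steps" is a list of rows, each an object of numbers: "jaw": the opening, from 0 (shut) to 1 (fully open); "tx", "ty", "tz": the shift along the tool's x, y, z in m; "ax", "ay", "az": the turn, a rotation vector about the tool's x, y, z in rad. In form: [{"jaw": .., "tx": .., "ty": .., "tz": .., "ax": .., "ay": .., "az": ..}, ...]. A call has 1 to 8 rows; each row is the pose to reach, as a shift and turn from the pose measured when the call began, along the tool's axes at that moment; what a row does not reach only later rows make up. A row lasts 1/10 s, in which the tool goes at most 50 mm and 8.59 degrees, less where a joint would pass 70% of its speed; a pose out of reach is approached as far as the arm can. A call with a gripper value outside its range is refused whole. The fingers move at their own pace and stop on an object; the grip force is fixed at half the most. Time passes only in rows, so rows that repeat a pose let the fingers close. It gives the time, the measured TCP pose, the force and the opening at its end, in the units of the state.
- get_obs(): the state, without advancing time (a new reading comes with each control period).
- snapshot(name): name is "scene" or "top" or "wrist"; returns (picture, depth): 420x560x3 uint8, red, green, blue; 420x560 float32, m along the optical axis (not along the pixel's ray), 0 where there is no reading.
- camera_model(name): a dict with "intrinsics" (3x3 intrinsics, pixels), "k1" (the pictures are not rectified: a ray, as slopes to the right and down, at radius r is drawn at 1 + k1 r^2 times it, then the intrinsics apply), "origin" and "orientation" of the camera in the world. Camera axes: x right, y down, z forward; pixel columns grow to the right and rows downward; lengths in m; the calibration is good to about 2 mm. A picture is of the moment at which its call begins: read the wrist's pose just before it. camera_model takes no time and is no camera call; for the wrist camera it gives the pose at the moment of the call.
- close_job(): hands the job in, once; it reports no verdict.
Trained networks look in the newest picture that a camera, given by its name, has taken for a name from the list of things; names that differ only in an ending like _2 or _b are one class to them, and where a whole thing is asked for, a point or a joint stands for the part that bears it (a point fixed in the world has none). Each returns a list of dicts, best first, with "confidence" (0 to 1); they miss things now and then, are a little off and sometimes report something else, mostly with a low value. They report only what shows in the picture. A call takes as long as a camera call.
- silhouettes(camera, query): "pixels" (420x560 bool, what is visible of it) and "rect" ([left, top, right, bottom] in pixels, round what is visible of it).
The state is a dict: "time": time; "joint_positions": joint angles; "qvel": joint speeds; "joint_torque": joint torques, N m; "tool_pos": TCP position; "ee_rot": TCP orientation; "wrist_force": force on the tool from outside, world axes, zero at the start; "wrist_torque": the same for the moment, N m; "width": finger opening in m.
Only numpy, scipy, OpenCV 4.12 (cv2) and the standard library are available. Lean on these libraries where they do the work, as an engineer would, in place of code of your own. Each camera call takes 0.05 s, during which the arm holds its last target. There are 200 camera calls.

TASK

Hang the red tool tray on the slotted upright: put its two hooks through the top and bottom slots of the yellow strip, then press it down firmly until the hooks are fully home past the sprung clamp, and let go. The strip has been re-clamped at an unknown height, so feel for the slots, and leave everything else on the bench where it is.

Things in the scene. Friction and masses are not known exactly. Their poses are not given: they have to be found in the camera images.
- tray_grip (a point): Centre of the black grip bar (along x, 100 mm long, 14 wide, 18 high) on top of the red steel tool tray, loose, 0.20 to 0.35 kg, standing upright as it will hang. Tray axes: x to its back (hooks), z up. 109 mm above the tray's underside; 55 mm before the rear face of its back plate (44 wide, 125 tall). Tray 84 mm wide, rims 18 high; front strut 41 to 51 mm before this point.
- hook_top (a point): Upper steel hook: point on the plate's rear face at the neck's underside, 5 mm below tray_grip. The hook is 8 mm wide; its neck (8 high) leads straight back, then a leg (6 thick, round end) turns down to 14 mm below the neck's underside: 22 mm high over all. It reaches 12.5 mm behind the rear face; the gap between leg and rear face is 6.5 mm, for the 5 mm strip.
- hook_low (a point): Lower hook, the same shape, 80 mm below hook_top (same point on it).
- upright: Aluminium upright on a dark foot (x -30 to 90, y +-55 mm, 10 thick), fixed: two flanges 245 mm tall, open behind and above. Between them at the front the yellow strip: 40 wide, 5 thick, 132 tall, three slots one above the other, each 13 wide, 26 high, undersides 14, 54, 94 mm above the strip's lower end. Origin on the bench under the middle of the strip's front face (plane x = 0); x = way in, z up.
- slot_top (a point): Where the middle of the top slot's underside WOULD be at the strip's middle setting: on the front face, 184 mm above the bench. The strip is clamped up to 10 mm higher or lower (lower end 80 to 100 mm above the bench); this is not reported: find it by touch or sight. Hooks enter the top and bottom slots only with hook_top 14 to 18 mm above the true underside (2.5 mm room each side); else they butt on the strip.
- slot_low (a point): The same for the bottom slot, 80 mm lower (the middle slot stays empty). After the hooks are pushed in until the back plate meets the strip, the tray goes down 14 to 18 mm until the necks rest on the slots' undersides, a hard stop. Over the last 8 mm the upper hook wedges past the sprung clamp: weight alone stops there; 8 to 18 N more press is needed. Home, the plate may stand 0 to 3 mm off the strip.
- clamp (a joint): Orange sprung bar inside the upright behind the strip, below the top slot (14 mm across, 34 mm wide). Travel in m: 0 when no hook is behind the strip; the upper hook pushes it back by 3 to 5 mm when fully home.
- bin: green open parts bin, a loose bystander: 160 x 100 x 70 mm, origin under its middle.
- cup: white pen cup, a loose bystander: 68 mm across, 110 mm tall with pens up to 170 mm, origin under its middle.
- breadboard: white breadboard, a loose bystander: 165 x 55 x 9 mm, origin under its middle.
- meter: yellow multimeter, a loose bystander: 150 x 75 x 35 mm, lying flat, origin under its middle.
- reel: solder reel, a loose bystander: 60 mm across, 45 mm tall, origin under its middle.
- driver: screwdriver, a loose bystander: 180 mm long, lying flat, handle towards its -x, origin near its middle, on the bench.

How it is judged:
By the outcome, as a careful person would: the job done as asked, in the order asked, and still so for the second after the job is handed in, with the robot touching nothing.
It also fails if it takes over 61 s, if anything falls off the work surface, if the arm or the gripper's body presses on something with over 40 N, if the wrist force passes 120 N, or if a joint passes its speed limit or range.

## Working session

There is one attempt and no reset: what is moved stays moved. The work goes in short steps, Python scripts to look and compute and a tool call to move; the robot and the scene stay as the last step left them, time stands still between calls to the robot, and variables do not carry over. Pictures are saved under pics/ and viewed, about 8 in all and at most 12, crops included, and the job is handed in when it is done.

Besides the shell and the picture viewer there is one more tool, called as a command line: name --argument value ..., lists and objects as JSON in quotes. step_arm: Moves the arm, as the interface text tells. Its arguments: {"type":"object","properties":{"steps":{"type":"array"}},"required":["steps"]}

```bash
mkdir -p pics
cat > h.py <<'E'
from bench import *
import numpy as np, cv2
from scipy.spatial.transform import Rotation as R
def rot(o):
    o=np.array(o,float)
    if o.shape==(3,3): return o
    return (R.from_quat(o) if o.size==4 else R.from_euler('xyz',o)).as_matrix()
def pts(cm,depth,mask=None):
    K=np.array(cm["intrinsics"]);v,u=np.nonzero((depth>0)&(mask if mask is not None else True))
    d=depth[v,u];x=(u-K[0,2])/K[0,0];y=(v-K[1,2])/K[1,1]
    xd,yd=x.copy(),y.copy()
    for _ in range(8):
        s=1+cm["k1"]*(x*x+y*y);x=xd/s;y=yd/s
    P=np.c_[x*d,y*d,d]@rot(cm["orientation"]).T+np.array(cm["origin"])
    return P,u,v
E
python3 - <<'E'
from h import *
o=get_obs();print(o)
for n in("scene","top"):
    im,d=snapshot(n);cm=camera_model(n);print(n,cm)
    cv2.imwrite(f"pics/{n}0.png",im[:,:,::-1]);np.savez(f"{n}0.npz",im=im,d=d)
    for q in("tray_grip","upright","bin","cup","breadboard","meter","reel","driver"):
        for s in silhouettes(n,q)[:2]:
            P,u,v=pts(cm,d,s["pixels"])
            if len(P): print(n,q,round(s["confidence"],2),s["rect"],np.percentile(P,[2,50,98],axis=0).round(3).tolist())
E
```

```text
{'time': 0.0, 'joint_positions': array([ 9.96906667e-01,  8.79649760e-02,  1.37224389e+00, -5.31816849e-06,
        1.68357753e+00, -1.03100344e-01]), 'qvel': array([ 0.00070245, -0.00104983,  0.00035542, -0.00092914, -0.00033761,
       -0.00028932]), 'joint_torque': array([ 7.96990807e-04, -3.40180779e+01, -3.02433336e+01,  7.19688577e-02,
        3.30561830e-02, -1.57610421e-04]), 'tool_pos': array([0.24915776, 0.4896635 , 0.18110403]), 'ee_rot': array([-3.13941001e+00, -2.20517633e-04,  2.67080250e+00]), 'wrist_force': array([-1.40158607,  0.13340839, -0.06115781]), 'wrist_torque': array([-0.00095678,  0.01692063, -0.00344773]), 'width': 0.09380726010586037}
scene {'intrinsics': array([[423.19700489,   0.        , 279.24051489],
       [  0.        , 423.19700489, 208.09682353],
       [  0.        ,   0.        ,   1.        ]]), 'k1': -0.039230941955252986, 'origin': array([ 1.5490815 , -0.08564089,  0.86530712]), 'orientation': array([-2.22098587, -0.0081301 ,  1.46136624])}
scene tray_grip 0.96 [307.5, 187.2, 342.7, 236.2] [[0.466, 0.137, -0.0], [0.56, 0.177, 0.038], [0.588, 
[... 1613 characters left out ...]
.244]]
top bin 0.95 [394.2, 223.7, 443.2, 286.7] [[0.395, -0.459, -0.001], [0.473, -0.417, 0.007], [0.553, -0.348, 0.071]]
top cup 0.87 [391.3, 174.9, 433.6, 203.8] [[0.628, -0.403, 0.002], [0.662, -0.369, 0.073], [0.692, -0.338, 0.168]]
top breadboard 0.8 [262.3, 241.2, 282.5, 294.8] [[0.362, -0.018, 0.004], [0.438, 0.008, 0.008], [0.518, 0.037, 0.012]]
top meter 0.97 [108.9, 230.0, 139.5, 284.3] [[0.396, 0.389, 0.009], [0.466, 0.422, 0.034], [0.536, 0.462, 0.042]]
top reel 0.98 [138.0, 182.6, 164.2, 206.9] [[0.623, 0.335, 0.001], [0.648, 0.357, 0.044], [0.676, 0.387, 0.049]]
top driver 0.74 [273.3, 127.1, 283.7, 157.0] [[0.751, -0.022, 0.016], [0.795, -0.008, 0.023], [0.835, 0.006, 0.027]]
```

Run:
```python
from h import *
a=np.load("scene0.npz")["im"][160:320,110:430];b=np.load("top0.npz")["im"][150:310,150:450]
a=cv2.resize(a[:,:,::-1],(800,400),interpolation=3);b=cv2.resize(b[:,:,::-1],None,fx=1.25,fy=1.25)
cv2.imwrite("pics/a.png",np.vstack([a,cv2.resize(b,(375,200))@np.eye(3) if 0 else np.hstack([b,np.zeros((200,425,3),np.uint8)])]))
z=np.load("top0.npz")
for n in("top","scene"):
    z=np.load(n+"0.npz");cm=camera_model(n)
    P,u,v=pts(cm,z["d"]);col=z["im"][v,u].astype(int)
    # grip
    m=(P[:,2]>.098)&(P[:,2]<.14)&(P[:,0]>.44)&(P[:,0]<.62)&(P[:,1]>.12)&(P[:,1]<.25)
    Q=P[m];print(n,"grip pts",len(Q));
    r=cv2.minAreaRect((Q[:,:2]*1000).astype(np.float32));print(r,np.percentile(Q[:,2],[5,50,95]).round(4))
    dark=col[m].max(1)<90
    if dark.sum()>5: D=Q[dark];print("dark",len(D),cv2.minAreaRect((D[:,:2]*1000).astype(np.float32)),np.median(D[:,2]))
    # foot
    m=(P[:,2]>.005)&(P[:,2]<.014)&(P[:,0]>.5)&(P[:,0]<.72)&(P[:,1]>-.3)&(P[:,1]<-.13)
    print("foot",m.sum(),cv2.minAreaRect((P[m,:2]*1000).astype(np.float32)),cv2.boxPoints(cv2.minAreaRect((P[m,:2]*1000).astype(np.float32))).round(0).tolist())
    m=(P[:,2]>.03)&(P[:,0]>.5)&(P[:,0]<.72)&(P[:,1]>-.3)&(P[:,1]<-.13)
    r=cv2.minAreaRect((P[m,:2]*1000).astype(np.float32));print("cols",m.sum(),r,cv2.boxPoints(r).round().tolist())
    y=m&(col[:,0]>120)&(col[:,1]>90)&(col[:,2]<80)
    if y.sum()>3: print("yellow",y.sum(),np.percentile(P[y],[0,50,100],axis=0).round(4).tolist())
    base=(P[:,2]<.03)&(P[:,2]>.003)&(P[:,0]>.44)&(P[:,0]<.62)&(P[:,1]>.12)&(P[:,1]<.25)
    r=cv2.minAreaRect((P[base,:2]*1000).astype(np.float32));print("tray",r,cv2.boxPoints(r).round().tolist())
```

```text
top grip pts 306
((529.0875244140625, 188.76470947265625), (43.25025939941406, 116.1404800415039), 89.48555755615234) [0.106  0.1166 0.1247]
dark 212 ((521.124267578125, 177.89791870117188), (100.15153503417969, 42.221256256103516), 11.050485610961914) 0.11633562680959603
foot 1111 ((614.2166748046875, -219.4288330078125), (148.80154418945312, 219.28961181640625), 86.20245361328125) [[500.0, -286.0], [719.0, -301.0], [729.0, -152.0], [510.0, -138.0]]
cols 664 ((593.9996337890625, -216.60867309570312), (40.09873962402344, 55.37531661987305), 18.755626678466797) [[566.0, -197.0], [584.0, -249.0], [622.0, -236.0], [604.0, -184.0]]
yellow 76 [[0.5714, -0.2414, 0.1103], [0.5873, -0.223, 0.1836], [0.6067, -0.2097, 0.2267]]
tray ((530.1951293945312, 184.9840087890625), (175.1279754638672, 129.53672790527344), 0.4209616780281067) [[442.0, 249.0], [443.0, 120.0], [618.0, 121.0], [617.0, 250.0]]
scene grip pts 238
((533.630126953125, 175.94021606445312), (122.91960144042969, 43.502532958984375), 16.770597457885742) [0.1006 0.1148 0.1236]
dark 77 ((518.8311767578125, 177.9906768798828), (84.39898681640625, 12.552530288696289), 7.894496440887451) 0.11512775019670185
foot 859 ((610.1468505859375, -221.92092895507812), (218.9533233642578, 148.82872009277344), 1.710527777671814) [[498.0, -151.0], [503.0, -300.0], [722.0, -293.0], [717.0, -144.0]]
cols 1031 ((597.5376586914062, -218.89706420898438), (47.76395034790039, 58.96818161010742), 19.58159828186035) [[565.0, -199.0], [585.0, -255.0], [630.0, -239.0], [610.0, -183.0]]
yellow 199 [[0.5682, -0.2376, 0.1111], [0.583, -0.219, 0.193], [0.6247, -0.2017, 0.2406]]
tray ((531.9240112304688, 187.76280212402344), (118.96002960205078, 178.79554748535156), 87.17556762695312) [[440.0, 133.0], [618.0, 124.0], [624.0, 243.0], [446.0, 252.0]]
```

View pics/a.png

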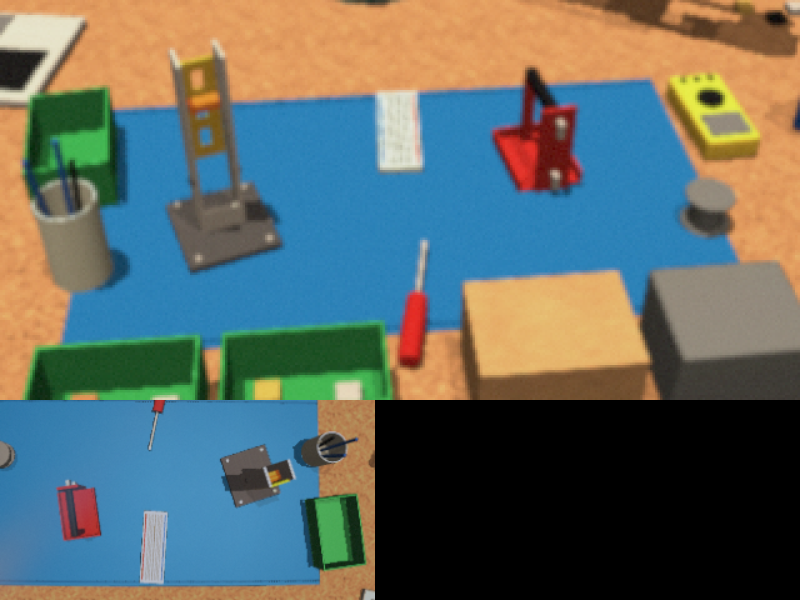

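```bash
cat >> h.py <<'E'
def go(p,yaw,tilt=0,q=None):
    """shift/turn in tool axes to TCP p, tool down, tool-y at angle yaw+90deg or -90 (nearest); yaw in deg"""
    o=get_obs();A=rot(o["ee_rot"]);best=None
    for f in(0,180):
        x=np.array([np.cos(np.radians(yaw+f)),np.sin(np.radians(yaw+f)),0]);z=np.array([0,0,-1.])
        B=np.c_[x,np.cross(z,x),z]
        w=R.from_matrix(A.T@B).as_rotvec()
        if best is None or np.linalg.norm(w)<np.linalg.norm(best): best=w
    print("t",o["time"],"shift",(A.T@(np.array(p)-o["tool_pos"])).round(4),"turn",best.round(4))
E
python3 - <<'E'
from h import *
cm=camera_model("wrist");o=get_obs();A=rot(o["ee_rot"])
print("cam in tool",A.T@(cm["origin"]-o["tool_pos"]),A.T@rot(cm["orientation"]),cm["intrinsics"][0,0])
print("toolx",A[:,0],"tooly",A[:,1])
go((.50,.178,.28),8)
E
```

```text
cam in tool [ 8.38535883e-02 -1.97222807e-04 -2.02649925e-01] [[-7.19901638e-04 -9.58100126e-01 -2.86432594e-01]
 [ 9.99999701e-01 -6.09009555e-04 -4.76235229e-04]
 [ 2.81840846e-04 -2.86432852e-01  9.58100278e-01]] 349.49937543020775
toolx [-8.91210788e-01  4.53589385e-01 -2.43341252e-05] tooly [4.53589372e-01 8.91210774e-01 1.97398554e-04]
t 0.9 shift [-0.3649 -0.1646 -0.0977] turn [ 2.000e-04  1.000e-04 -6.104e-01]
```

step_arm --steps '[{"jaw": 1, "tx": -0.045, "ty": -0.02, "tz": -0.03, "az": -0.1}, {"jaw": 1, "tx": -0.09, "ty": -0.04, "tz": -0.06, "az": -0.2}, {"jaw": 1, "tx": -0.135, "ty": -0.06, "tz": -0.09, "az": -0.3}, {"jaw": 1, "tx": -0.18, "ty": -0.08, "tz": -0.098, "az": -0.4}, {"jaw": 1, "tx": -0.225, "ty": -0.1, "tz": -0.098, "az": -0.5}, {"jaw": 1, "tx": -0.27, "ty": -0.12, "tz": -0.098, "az": -0.6}, {"jaw": 1, "tx": -0.315, "ty": -0.14, "tz": -0.098, "az": -0.61}, {"jaw": 1, "tx": -0.365, "ty": -0.165, "tz": -0.098, "az": -0.61}]'

```text
invalid input
```

Run:
```python
from h import *
o=get_obs();print(o["time"],o["tool_pos"],o["ee_rot"])
cm=camera_model("wrist");im,d=snapshot("wrist")
s=silhouettes("wrist","tray_grip")
im2=im.copy()
for k in s[:1]:
    print(k["confidence"],k["rect"])
P,u,v=pts(cm,d);col=im[v,u].astype(int)
m=(P[:,2]>.085)&(P[:,2]<.15)&(P[:,0]>.42)&(P[:,0]<.65)&(P[:,1]>.1)&(P[:,1]<.27)
dk=m&(col.max(1)<80)&(P[:,2]>.108)&(P[:,2]<.128)
r=cv2.minAreaRect((P[dk,:2]*1000).astype(np.float32));print("bar",dk.sum(),r,np.median(P[dk,2]))
c=P[dk,:2]-P[dk,:2].mean(0);w,V=np.linalg.eigh(c.T@c);print("angle",np.degrees(np.arctan(V[1,1]/V[0,1])),P[dk].mean(0))
rd=(col[:,0]>100)&(col[:,1]<70)&(P[:,0]>.42)&(P[:,0]<.65)&(P[:,1]>.1)&(P[:,1]<.27)
for lo,hi in((.012,.024),(.09,.13)):
    q=rd&(P[:,2]>lo)&(P[:,2]<hi)
    if q.sum()>10: print("red",lo,cv2.minAreaRect((P[q,:2]*1000).astype(np.float32)))
cv2.imwrite("pics/w1.png",im[:,:,::-1])
go((.521,.178,.2),8)
```

```text
0.9 [0.24950023 0.4901921  0.18234969] [3.14139526e+00 2.43341252e-05 2.67080389e+00]
0.65 [125.7, 395.6, 191.5, 420.0]
bar 0 ((0.0, 0.0), (0.0, 0.0), 0.0) nan
angle 90.0 [nan nan nan]
red 0.012 ((462.1019287109375, 195.45433044433594), (58.807151794433594, 28.454025268554688), 63.866127014160156)
t 1.0 shift [-0.3836 -0.1551 -0.0177] turn [ 1.000e-04  1.000e-04 -6.104e-01]
  return _methods._mean(a, axis=axis, dtype=dtype,
  ret = ret.dtype.type(ret / rcount)
<stdin>:12: RuntimeWarning: Mean of empty slice.
  ret = um.true_divide(
<stdin>:12: RuntimeWarning: divide by zero encountered in scalar divide
```

View pics/w1.png

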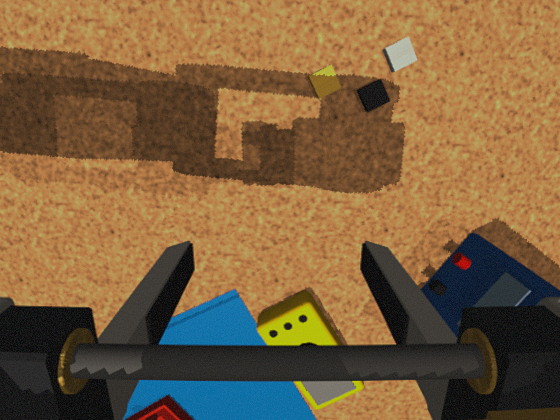

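The wrist view shows only the fingers and cork, with the meter at (310,345) and the tray's corner at (160,410). The move was refused, so I'm resending it with every field filled in.

step_arm --steps '[{"jaw": 1, "tx": -0.045, "ty": -0.02, "tz": -0.03, "ax": 0, "ay": 0, "az": -0.1}, {"jaw": 1, "tx": -0.09, "ty": -0.04, "tz": -0.06, "ax": 0, "ay": 0, "az": -0.2}, {"jaw": 1, "tx": -0.135, "ty": -0.06, "tz": -0.09, "ax": 0, "ay": 0, "az": -0.3}, {"jaw": 1, "tx": -0.18, "ty": -0.08, "tz": -0.098, "ax": 0, "ay": 0, "az": -0.4}, {"jaw": 1, "tx": -0.225, "ty": -0.1, "tz": -0.098, "ax": 0, "ay": 0, "az": -0.5}, {"jaw": 1, "tx": -0.27, "ty": -0.12, "tz": -0.098, "ax": 0, "ay": 0, "az": -0.6}, {"jaw": 1, "tx": -0.315, "ty": -0.14, "tz": -0.098, "ax": 0, "ay": 0, "az": -0.61}, {"jaw": 1, "tx": -0.365, "ty": -0.165, "tz": -0.098, "ax": 0, "ay": 0, "az": -0.61}]'

```text
time: 1.8
tool_pos: [0.4861, 0.1955, 0.2806]
ee_rot: [3.141, 0.001, -3.002]
wrist_force: [0.0, 1.6, -0.0]
width: 0.0939
```

```bash
cat > w.py <<'E'
from h import *
import sys
o=get_obs();print(o["time"],o["tool_pos"],o["ee_rot"])
cm=camera_model("wrist");im,d=snapshot("wrist")
P,u,v=pts(cm,d);col=im[v,u].astype(int)
roi=(P[:,0]>.42)&(P[:,0]<.65)&(P[:,1]>.1)&(P[:,1]<.27)
dk=roi&(col.max(1)<90)&(P[:,2]>.110)&(P[:,2]<.126)
print("bar",dk.sum(),cv2.minAreaRect((P[dk,:2]*1000).astype(np.float32)),np.median(P[dk],axis=0))
rd=roi&(col[:,0]>80)&(col[:,1]<70)
for lo,hi in((.012,.024),(.1,.13)):
    q=rd&(P[:,2]>lo)&(P[:,2]<hi)
    if q.sum()>10: print("red",lo,q.sum(),cv2.minAreaRect((P[q,:2]*1000).astype(np.float32)))
cv2.imwrite("pics/w2.png",im[:,:,::-1])
E
python3 w.py; python3 -c "
from h import *
go((.521,.178,.2),8)"
```

```text
1.8 [0.48614313 0.19554528 0.28058524] [ 3.14119320e+00  1.02562776e-03 -3.00214804e+00]
bar 1160 ((520.7859497070312, 178.5819854736328), (100.85462188720703, 39.82868194580078), 8.391374588012695) [0.52997297 0.17891753 0.11801324]
red 0.012 632 ((514.985595703125, 178.7869415283203), (109.63835906982422, 81.98735809326172), 8.071816444396973)
red 0.1 375 ((523.2866821289062, 179.65939331054688), (106.10025787353516, 39.290626525878906), 7.868961811065674)
t 1.85 shift [-0.0289 -0.0143  0.0796] turn [-0.006   0.0018 -0.0095]
```

View pics/w2.png

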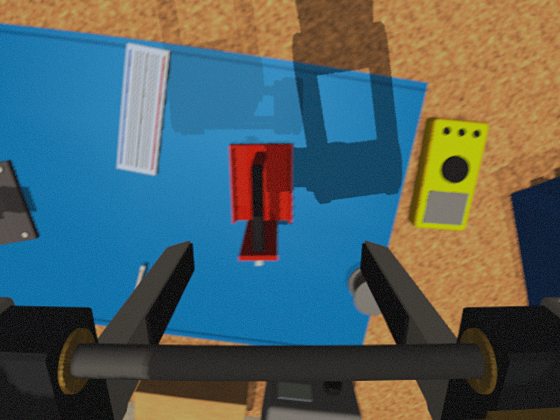

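The tray is upright at (258,200), its bar clear between the jaws, yaw about 8.1°. Measured bar top is 0.118 and length 101 mm, both as expected. Going down to grasp.

step_arm --steps '[{"jaw": 1, "tx": -0.029, "ty": -0.0145, "tz": 0.04, "ax": 0, "ay": 0, "az": -0.009}, {"jaw": 1, "tx": -0.029, "ty": -0.0145, "tz": 0.08, "ax": 0, "ay": 0, "az": -0.009}, {"jaw": 1, "tx": -0.029, "ty": -0.0145, "tz": 0.12, "ax": 0, "ay": 0, "az": -0.009}, {"jaw": 1, "tx": -0.029, "ty": -0.0145, "tz": 0.15, "ax": 0, "ay": 0, "az": -0.009}, {"jaw": 1, "tx": -0.029, "ty": -0.0145, "tz": 0.17, "ax": 0, "ay": 0, "az": -0.009}, {"jaw": 1, "tx": -0.029, "ty": -0.0145, "tz": 0.182, "ax": 0, "ay": 0, "az": -0.009}, {"jaw": 1, "tx": -0.029, "ty": -0.0145, "tz": 0.182, "ax": 0, "ay": 0, "az": -0.009}, {"jaw": 1, "tx": -0.029, "ty": -0.0145, "tz": 0.182, "ax": 0, "ay": 0, "az": -0.009}]'

```text
time: 2.65
tool_pos: [0.522, 0.1775, 0.0987]
ee_rot: [-3.136, 0.003, -3.002]
wrist_force: [0.2, -0.4, 0.1]
width: 0.0942
```

```bash
python3 -c "
from h import *
go((.521,.1785,.098),8.1)"
```

```text
t 2.65 shift [0.0009 0.0012 0.0007] turn [-0.0059  0.0035 -0.0022]
```

step_arm --steps '[{"jaw": 0.6, "tx": 0.001, "ty": 0.001, "tz": 0.001, "ax": 0, "ay": 0, "az": 0}, {"jaw": 0.3, "tx": 0.001, "ty": 0.001, "tz": 0.001, "ax": 0, "ay": 0, "az": 0}, {"jaw": 0, "tx": 0.001, "ty": 0.001, "tz": 0.001, "ax": 0, "ay": 0, "az": 0}, {"jaw": 0, "tx": 0.001, "ty": 0.001, "tz": 0.001, "ax": 0, "ay": 0, "az": 0}, {"jaw": 0, "tx": 0.001, "ty": 0.001, "tz": 0.001, "ax": 0, "ay": 0, "az": 0}, {"jaw": 0, "tx": 0.001, "ty": 0.001, "tz": 0.001, "ax": 0, "ay": 0, "az": 0}, {"jaw": 0, "tx": 0.001, "ty": 0.001, "tz": 0.001, "ax": 0, "ay": 0, "az": 0}, {"jaw": 0, "tx": 0.001, "ty": 0.001, "tz": 0.001, "ax": 0, "ay": 0, "az": 0}]'

```text
time: 3.45
tool_pos: [0.5209, 0.1783, 0.0976]
ee_rot: [-3.136, 0.003, -3.002]
wrist_force: [-0.2, -0.0, -0.2]
width: 0.0333
```

Run:
```python
from h import *
for _ in range(1):
    o=get_obs();print(o["time"],o["tool_pos"],o["ee_rot"],o["wrist_force"],o["width"],o["joint_positions"])
# upright fit from stored top/scene: flange tops
for n in("top","scene"):
    z=np.load(n+"0.npz");cm=camera_model(n);P,u,v=pts(cm,z["d"])
    roi=(P[:,0]>.5)&(P[:,0]<.72)&(P[:,1]>-.3)&(P[:,1]<-.13)
    q=roi&(P[:,2]>.235);r=cv2.minAreaRect((P[q,:2]*1000).astype(np.float32));print(n,"tops",q.sum(),r,cv2.boxPoints(r).round(1).tolist())
    col=z["im"][v,u].astype(int);y=roi&(P[:,2]>.09)&(col[:,0]>1.6*col[:,2])&(col[:,1]>1.3*col[:,2])
    print("yel",y.sum(),np.percentile(P[y],[1,50,99],axis=0).round(4).tolist())
    if n=="top":
        q=roi&(col.max(1)<110)&(P[:,2]>.006)&(P[:,2]<.016)&(col[:,2]<1.3*col[:,0]);r=cv2.minAreaRect((P[q,:2]*1000).astype(np.float32));print("foot",q.sum(),r)
```

```text
3.45 [0.52088487 0.17828557 0.09759541] [-3.13571246  0.00334197 -3.00244807] [-0.18000762 -0.03931199 -0.23417035] 0.033266964840987366 [ 0.23099327  0.11845145  1.50533741 -0.00617153  1.5150163  -1.47860232]
top tops 105 ((595.2372436523438, -218.1166229248047), (37.57773208618164, 51.644256591796875), 18.557273864746094) [[569.2000122070312, -199.60000610351562], [585.5999755859375, -248.60000610351562], [621.2999877929688, -236.60000610351562], [604.7999877929688, -187.6999969482422]]
yel 125 [[0.5719, -0.2416, 0.1025], [0.5876, -0.2271, 0.1829], [0.6078, -0.2042, 0.2406]]
foot 971 ((604.0062866210938, -213.98037719726562), (117.94711303710938, 109.67354583740234), 17.39754295349121)
scene tops 57 ((597.7543334960938, -218.1196746826172), (41.27381896972656, 52.78287124633789), 18.217727661132812) [[569.9000244140625, -199.5], [586.4000244140625, -249.60000610351562], [625.5999755859375, -236.6999969482422], [609.0999755859375, -186.60000610351562]]
yel 444 [[0.5724, -0.248, 0.0982], [0.5827, -0.2179, 0.181], [0.6221, -0.1882, 0.2343]]
```

step_arm --steps '[{"jaw": 0, "tx": 0, "ty": 0, "tz": 0, "ax": 0, "ay": 0, "az": 0}, {"jaw": 0, "tx": 0, "ty": 0, "tz": 0, "ax": 0, "ay": 0, "az": 0}, {"jaw": 0, "tx": 0, "ty": 0, "tz": 0, "ax": 0, "ay": 0, "az": 0}, {"jaw": 0, "tx": 0, "ty": 0, "tz": 0, "ax": 0, "ay": 0, "az": 0}, {"jaw": 0, "tx": 0, "ty": 0, "tz": 0, "ax": 0, "ay": 0, "az": 0}]'

```text
time: 3.95
tool_pos: [0.5209, 0.1783, 0.0976]
ee_rot: [-3.136, 0.003, -3.002]
wrist_force: [-0.3, -0.3, 0.4]
width: 0.0005
```

Run:
```python
from h import *
o=get_obs();print(o["time"],o["tool_pos"],o["ee_rot"],o["wrist_force"],o["width"])
go((.43,.05,.25),18.2)
```

```text
3.95 [0.52088635 0.17830883 0.09762745] [-3.13570425  0.00340011 -3.00239779] [-0.33080193 -0.25308317  0.39376055] 0.0004718794839494856
t 3.95 shift [ 0.1073 -0.1154 -0.1521] turn [-0.0062  0.0029 -0.1785]
```

```bash
sed -i 's/w2.png/w3.png/' w.py; python3 w.py
python3 - <<'E'
from h import *
im,d=snapshot("scene");cv2.imwrite("pics/s3.png",np.vstack([cv2.resize(im[140:260,260:420,::-1],(640,480),interpolation=3)]))
E
python3 -c "
import cv2,numpy as np
a=cv2.imread('pics/s3.png');b=cv2.imread('pics/w3.png');cv2.imwrite('pics/c3.png',np.hstack([cv2.resize(a,(400,300)),cv2.resize(b,(400,300))]))"
```

```text
3.95 [0.52088635 0.17830883 0.09762745] [-3.13570425  0.00340011 -3.00239779]
bar 2035 ((520.518310546875, 179.28733825683594), (100.91952514648438, 14.962653160095215), 8.514241218566895) [0.49194132 0.17594484 0.11799918]
red 0.012 1732 ((515.0065307617188, 179.4626922607422), (109.95941925048828, 83.64341735839844), 8.214554786682129)
red 0.1 91 ((523.9834594726562, 174.84593200683594), (107.5417709350586, 15.510977745056152), 3.6248843669891357)
```

View pics/c3.png

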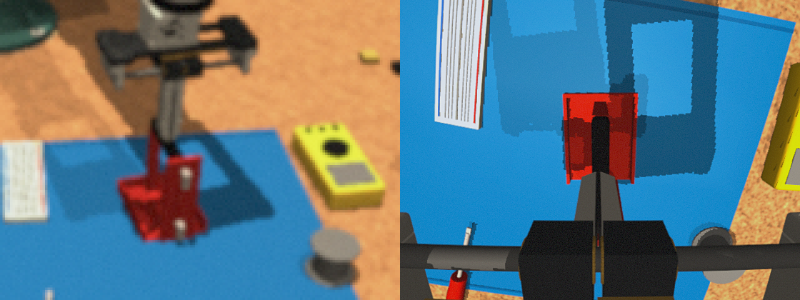

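The bar appears to run into the closed fingers at (600,180), but the width reads about 0, which disagrees with that. I'll do a small test lift to check.

step_arm --steps '[{"jaw": 0, "tx": 0, "ty": 0, "tz": -0.005, "ax": 0, "ay": 0, "az": 0}, {"jaw": 0, "tx": 0, "ty": 0, "tz": -0.015, "ax": 0, "ay": 0, "az": 0}, {"jaw": 0, "tx": 0, "ty": 0, "tz": -0.03, "ax": 0, "ay": 0, "az": 0}, {"jaw": 0, "tx": 0, "ty": 0, "tz": -0.03, "ax": 0, "ay": 0, "az": 0}]'

```text
time: 4.45
tool_pos: [0.5228, 0.179, 0.1315]
ee_rot: [-3.136, 0.01, -3.002]
wrist_force: [-0.1, -0.0, 0.6]
width: 0.0005
```

Run:
```python
from h import *
o=get_obs();print(o["time"],o["tool_pos"],o["wrist_force"],o["wrist_torque"],o["width"])
for n in("scene","wrist"):
    cm=camera_model(n);im,d=snapshot(n);P,u,v=pts(cm,d);col=im[v,u].astype(int)
    rd=(col[:,0]>80)&(col[:,1]<60)&(P[:,0]>.42)&(P[:,0]<.65)&(P[:,1]>.1)&(P[:,1]<.27)
    print(n,rd.sum(),np.percentile(P[rd],[2,50,98],axis=0).round(3).tolist())
    A=rot(o["ee_rot"]);T=(P-o["tool_pos"])@A
    m=(abs(T[:,0])<.02)&(abs(T[:,1])<.06)
    for lo,hi in((-.1,-.08),(-.08,-.06),(-.06,-.04),(-.04,-.02),(-.02,-.0),(-.0,.015)):
        q=T[m&(T[:,2]>lo)&(T[:,2]<hi)]
        if len(q)>3: print(lo,len(q),q[:,:2].min(0).round(4),q[:,:2].max(0).round(4),np.diff(np.sort(q[:,1])).max().round(4))
```

```text
4.45 [0.52276712 0.17895897 0.13148379] [-0.0935524  -0.04091366  0.60887157] [ 0.02139453 -0.01057518 -0.00763891] 0.0004881770914609976
scene 815 [[0.466, 0.137, -0.0], [0.56, 0.174, 0.025], [0.582, 0.224, 0.124]]
-0.1 64 [-0.0165 -0.0141] [0.0101 0.0128] 0.0022
-0.08 58 [-0.0141 -0.013 ] [0.0055 0.0123] 0.0017
-0.06 61 [-0.0139 -0.0137] [0.0075 0.0107] 0.0016
-0.04 36 [-0.0141 -0.0126] [0.0081 0.0113] 0.0023
-0.0 14 [-0.0189 -0.0047] [0.0193 0.0066] 0.0022
wrist 7789 [[0.46, 0.136, 0.003], [0.509, 0.173, 0.004], [0.568, 0.222, 0.034]]
-0.1 981 [-0.004  -0.0128] [0.0113 0.0123] 0.0011
-0.08 1393 [-0.0079 -0.0128] [0.0111 0.0123] 0.0005
-0.06 991 [-0.0012 -0.0125] [0.011  0.0119] 0.0005
-0.04 526 [ 0.008  -0.0123] [0.0112 0.0117] 0.0005
-0.0 709 [-0.0068 -0.0056] [0.02   0.0081] 0.0006
```

Run:
```python
from h import *
o=get_obs();A=rot(o["ee_rot"])
for n in("scene","wrist"):
    cm=camera_model(n);im,d=snapshot(n);P,u,v=pts(cm,d);T=(P-o["tool_pos"])@A
    m=(abs(T[:,0])<.02)&(abs(T[:,1])<.03)&(T[:,2]>-.06)&(T[:,2]<.05)
    print(n,np.histogram(T[m,2],bins=np.arange(-.06,.052,.004)))
    # pixel of tip predicted
    for tz in(.008,-.02):
        X=o["tool_pos"]+A@[0,0,tz];c=rot(cm["orientation"]).T@(X-cm["origin"]);x,y=c[0]/c[2],c[1]/c[2];s=1+cm["k1"]*(x*x+y*y);K=cm["intrinsics"];print(tz,K[0,0]*x*s+K[0,2],K[1,1]*y*s+K[1,2])
    cv2.imwrite(f"pics/{n}4.png",im[:,:,::-1])
a=cv2.imread("pics/scene4.png")[130:250,280:400];b=cv2.imread("pics/wrist4.png")[100:340,180:380]
cv2.imwrite("pics/c4.png",np.hstack([cv2.resize(a,(400,400),interpolation=2),cv2.resize(b,(400,400))]))
```

```text
scene (array([12, 13,  9, 14, 11, 10, 14,  7,  3,  3,  0,  0,  0,  0,  0,  0,  0,
       12, 24,  8,  3,  5,  2,  0,  0,  0,  0]), array([-6.00000000e-02, -5.60000000e-02, -5.20000000e-02, -4.80000000e-02,
       -4.40000000e-02, -4.00000000e-02, -3.60000000e-02, -3.20000000e-02,
       -2.80000000e-02, -2.40000000e-02, -2.00000000e-02, -1.60000000e-02,
       -1.20000000e-02, -8.00000000e-03, -4.00000000e-03,  5.55111512e-17,
        4.00000000e-03,  8.00000000e-03,  1.20000000e-02,  1.60000000e-02,
        2.00000000e-02,  2.40000000e-02,  2.80000000e-02,  3.20000000e-02,
        3.60000000e-02,  4.00000000e-02,  4.40000000e-02,  4.80000000e-02]))
0.008 326.68235133325675 194.18749090364702
-0.02 327.41923334050347 186.54645691604142
wrist (array([251, 206, 185, 178, 170, 149, 150, 107,  74,  18,   0,   0,   0,
         0,   0,   0,   0, 666, 111,   0,   0,   0,   0,   0,   0,   0,
         0]), array([-6.00000000e-02, -5.60000000e-02, -5.20000000e-02, -4.80000000e-02,
       -4.40000000e-02, -4.00000000e-02, -3.60000000e-02, -3.20000000e-02,
       -2.80000000e-02, -2.40000000e-02, -2.00000000e-02, -1.60000000e-02,
       -1.20000000e-02, -8.00000000e-03, -4.00000000e-03,  5.55111512e-17,
        4.00000000e-03,  8.00000000e-03,  1.20000000e-02,  1.60000000e-02,
        2.00000000e-02,  2.40000000e-02,  2.80000000e-02,  3.20000000e-02,
        3.60000000e-02,  4.00000000e-02,  4.40000000e-02,  4.80000000e-02]))
0.008 277.44240237448145 236.9722387707494
-0.02 277.48473190387443 255.36816775826998
```

View pics/c4.png

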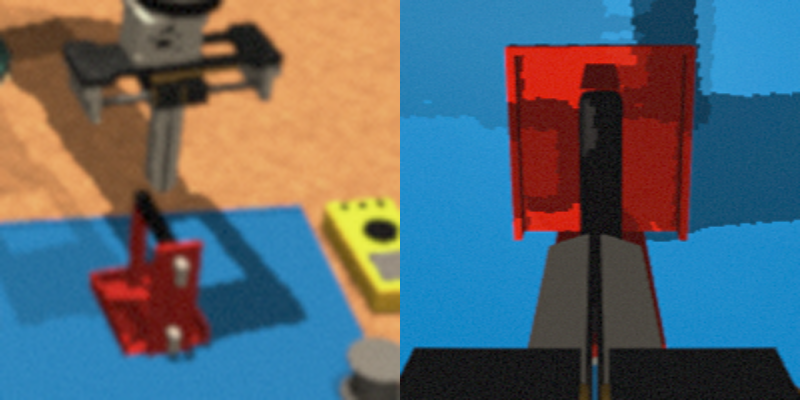

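Both cameras agree. The fingertips end about 21 mm behind the reported TCP, not 8 mm ahead of it, so the stated tool frame is about 29 mm too long. The fingers closed just above the bar and the tray is undisturbed. The true grasp point is therefore about 40 mm behind the reported TCP, so I'll regrasp with TCP z = 0.069.

step_arm --steps '[{"jaw": 0.5, "tx": 0, "ty": 0, "tz": 0, "ax": 0, "ay": 0, "az": 0}, {"jaw": 0.5, "tx": 0.002, "ty": 0, "tz": 0, "ax": 0, "ay": 0, "az": 0}, {"jaw": 0.5, "tx": 0.002, "ty": 0, "tz": 0, "ax": 0, "ay": 0, "az": 0}, {"jaw": 0.5, "tx": 0.002, "ty": 0, "tz": 0, "ax": 0, "ay": 0, "az": 0}, {"jaw": 0.5, "tx": 0.002, "ty": 0, "tz": 0, "ax": 0, "ay": 0, "az": 0}, {"jaw": 0.5, "tx": 0.002, "ty": 0, "tz": 0, "ax": 0, "ay": 0, "az": 0}, {"jaw": 0.5, "tx": 0.002, "ty": 0, "tz": 0, "ax": 0, "ay": 0, "az": 0}]'

```text
time: 5.35
tool_pos: [0.5187, 0.1782, 0.1275]
ee_rot: [-3.136, 0.003, -3.002]
wrist_force: [-0.8, -0.3, 0.3]
width: 0.0468
```

```bash
python3 -c "
from h import *
o=get_obs();print(o['width'],o['tool_pos'],o['ee_rot'])
go((.5205,.179,.069),8.3)"
```

```text
0.04676806248088333 [0.51865206 0.17816074 0.12749574] [-3.13568206  0.00313732 -3.00237594]
t 5.35 shift [-0.0018  0.0009  0.0585] turn [-0.0059  0.0031 -0.0057]
```

step_arm --steps '[{"jaw": 0.5, "tx": -0.002, "ty": 0.001, "tz": 0.02, "ax": -0.006, "ay": 0.003, "az": -0.006}, {"jaw": 0.5, "tx": -0.002, "ty": 0.001, "tz": 0.04, "ax": -0.006, "ay": 0.003, "az": -0.006}, {"jaw": 0.5, "tx": -0.002, "ty": 0.001, "tz": 0.055, "ax": -0.006, "ay": 0.003, "az": -0.006}, {"jaw": 0.5, "tx": -0.002, "ty": 0.001, "tz": 0.0585, "ax": -0.006, "ay": 0.003, "az": -0.006}, {"jaw": 0.5, "tx": -0.002, "ty": 0.001, "tz": 0.0585, "ax": -0.006, "ay": 0.003, "az": -0.006}, {"jaw": 0.5, "tx": -0.002, "ty": 0.001, "tz": 0.0585, "ax": -0.006, "ay": 0.003, "az": -0.006}]'

```text
time: 5.95
tool_pos: [0.5214, 0.1793, 0.0699]
ee_rot: [3.141, 0.002, -2.996]
wrist_force: [0.7, 0.4, 0.9]
width: 0.047
```

step_arm --steps '[{"jaw": 0, "tx": 0, "ty": 0, "tz": 0, "ax": 0, "ay": 0, "az": 0}, {"jaw": 0, "tx": 0, "ty": 0, "tz": 0, "ax": 0, "ay": 0, "az": 0}, {"jaw": 0, "tx": 0, "ty": 0, "tz": 0, "ax": 0, "ay": 0, "az": 0}, {"jaw": 0, "tx": 0, "ty": 0, "tz": 0, "ax": 0, "ay": 0, "az": 0}, {"jaw": 0, "tx": 0, "ty": 0, "tz": 0, "ax": 0, "ay": 0, "az": 0}, {"jaw": 0, "tx": 0, "ty": 0, "tz": 0, "ax": 0, "ay": 0, "az": 0}, {"jaw": 0, "tx": 0, "ty": 0, "tz": 0, "ax": 0, "ay": 0, "az": 0}]'

```text
time: 6.65
tool_pos: [0.5213, 0.1796, 0.07]
ee_rot: [3.141, 0.002, -2.996]
wrist_force: [0.0, 1.4, 0.7]
width: 0.0135
```

```bash
python3 -c "
from h import *
o=get_obs();print(o['width'],o['tool_pos'],o['ee_rot'])
p=np.array([.5765,-.2238]);a=np.radians(18.2);ux=np.array([np.cos(a),np.sin(a)])
g=p-ux*(.055+.045);print(g)
go((.521,.179,.23),18.2);go((g[0],g[1],.19),18.2)"
```

```text
0.013517040098056677 [0.52130232 0.17955707 0.07002206] [ 3.14093302e+00  1.71316458e-03 -2.99624180e+00]
[ 0.48150279 -0.25503349]
t 6.65 shift [ 1.0e-04 -4.0e-04 -1.6e-01] turn [ 0.0005  0.0018 -0.1723]
t 6.65 shift [ 0.1021 -0.4242 -0.1204] turn [ 0.0005  0.0018 -0.1723]
```

The bar is gripped (13.5 mm). Now lifting.

step_arm --steps '[{"jaw": 0, "tx": 0, "ty": 0, "tz": -0.01, "ax": 0, "ay": 0, "az": 0}, {"jaw": 0, "tx": 0, "ty": 0, "tz": -0.03, "ax": 0, "ay": 0, "az": 0}, {"jaw": 0, "tx": 0, "ty": 0, "tz": -0.06, "ax": 0, "ay": 0, "az": -0.03}, {"jaw": 0, "tx": 0, "ty": -0.01, "tz": -0.09, "ax": 0, "ay": 0, "az": -0.06}, {"jaw": 0, "tx": 0.005, "ty": -0.03, "tz": -0.11, "ax": 0, "ay": 0, "az": -0.09}, {"jaw": 0, "tx": 0.015, "ty": -0.06, "tz": -0.12, "ax": 0, "ay": 0, "az": -0.12}, {"jaw": 0, "tx": 0.022, "ty": -0.09, "tz": -0.12, "ax": 0, "ay": 0, "az": -0.15}, {"jaw": 0, "tx": 0.03, "ty": -0.12, "tz": -0.12, "ax": 0, "ay": 0, "az": -0.172}]'

```text
time: 7.45
tool_pos: [0.5086, 0.0551, 0.1905]
ee_rot: [-3.141, 0.002, -2.823]
wrist_force: [0.4, -0.0, -3.8]
width: 0.0137
```

```bash
python3 -c "
from h import *
o=get_obs();print(o['width'],o['tool_pos'],o['ee_rot'],o['wrist_force'],o['wrist_torque'])
go((.4815,-.255,.19),18.2)"
```

```text
0.013682476614130294 [0.5085651  0.05510172 0.19050028] [-3.14116251e+00  2.11851658e-03 -2.82283783e+00] [ 0.36125967 -0.04214932 -3.78337119] [0.03845805 0.05371568 0.01309188]
t 7.45 shift [ 0.1229 -0.286   0.0004] turn [-0.0004  0.0021  0.0011]
```

step_arm --steps '[{"jaw": 0, "tx": 0.017, "ty": -0.04, "tz": 0, "ax": 0, "ay": 0, "az": 0}, {"jaw": 0, "tx": 0.034, "ty": -0.08, "tz": 0, "ax": 0, "ay": 0, "az": 0}, {"jaw": 0, "tx": 0.051, "ty": -0.12, "tz": 0, "ax": 0, "ay": 0, "az": 0}, {"jaw": 0, "tx": 0.068, "ty": -0.16, "tz": 0, "ax": 0, "ay": 0, "az": 0}, {"jaw": 0, "tx": 0.085, "ty": -0.2, "tz": 0, "ax": 0, "ay": 0, "az": 0}, {"jaw": 0, "tx": 0.103, "ty": -0.24, "tz": 0, "ax": 0, "ay": 0, "az": 0}, {"jaw": 0, "tx": 0.116, "ty": -0.27, "tz": 0, "ax": 0, "ay": 0, "az": 0}, {"jaw": 0, "tx": 0.123, "ty": -0.286, "tz": 0, "ax": 0, "ay": 0, "az": 0}]'

```text
time: 8.25
tool_pos: [0.4803, -0.2577, 0.1898]
ee_rot: [-3.142, 0.0, -2.826]
wrist_force: [0.0, -0.7, -2.0]
width: 0.0141
```

```bash
cat > w5.py <<'E'
from h import *
import sys
tag=sys.argv[1]
o=get_obs();print(o["time"],o["tool_pos"],o["ee_rot"],o["wrist_force"],o["width"])
for n in("wrist","scene","top"):
    cm=camera_model(n);im,d=snapshot(n);np.savez(f"{n}{tag}.npz",im=im,d=d,K=cm["intrinsics"],k1=cm["k1"],o=cm["origin"],r=cm["orientation"]);cv2.imwrite(f"pics/{n}{tag}.png",im[:,:,::-1])
    P,u,v=pts(cm,d);col=im[v,u].astype(int)
    roi=(P[:,0]>.55)&(P[:,0]<.66)&(P[:,1]>-.28)&(P[:,1]<-.16)
    q=roi&(P[:,2]>.235)
    if q.sum()>20:
        r=cv2.minAreaRect((P[q,:2]*1000).astype(np.float32));print(n,"tops",q.sum(),cv2.boxPoints(r).round(1).tolist(),np.median(P[q,2]))
    y=roi&(P[:,2]>.06)&(col[:,0]>1.8*col[:,2])&(col[:,1]>.6*col[:,0])
    if y.sum()>20: print(n,"yel",y.sum(),np.percentile(P[y],[1,50,99],axis=0).round(4).tolist())
a=cv2.resize(cv2.imread(f"pics/scene{tag}.png")[165:285,165:285],(400,400),interpolation=2)
b=cv2.imread(f"pics/wrist{tag}.png")[0:400,80:480]
cv2.imwrite(f"pics/c{tag}.png",np.hstack([a,b]))
E
python3 w5.py 5
```

```text
8.25 [ 0.48025413 -0.25769636  0.18983131] [-3.14156913e+00  4.85632861e-04 -2.82610252e+00] [ 0.02304553 -0.71432138 -1.97438915] 0.014105739544922703
wrist yel 1795 [[0.5715, -0.2419, 0.1816], [0.5786, -0.2247, 0.2166], [0.6014, -0.2108, 0.2262]]
scene tops 55 [[572.0999755859375, -197.10000610351562], [586.5, -249.10000610351562], [624.9000244140625, -238.5], [610.4000244140625, -186.39999389648438]] 0.24271765595453587
scene yel 384 [[0.5724, -0.2377, 0.095], [0.5815, -0.2179, 0.181], [0.6205, -0.1989, 0.2252]]
top tops 107 [[569.2000122070312, -199.10000610351562], [585.5, -247.89999389648438], [621.0999755859375, -236.0], [604.7999877929688, -187.3000030517578]] 0.2433023427316613
top yel 95 [[0.5734, -0.2419, 0.1044], [0.5871, -0.2251, 0.1837], [0.6073, -0.2099, 0.2264]]
```

View pics/c5.png

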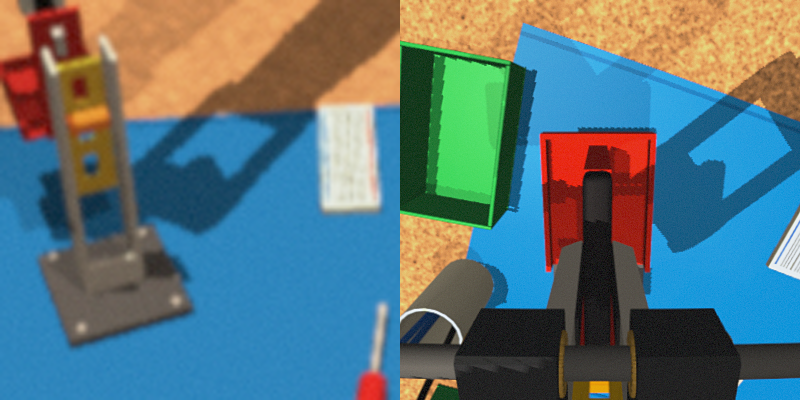

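Run:
```python
from h import *
for n in("wrist5","scene5","top5"):
    z=np.load(n+".npz");cm=dict(intrinsics=z["K"],k1=float(z["k1"]),origin=z["o"],orientation=z["r"])
    im=z["im"];P,u,v=pts(cm,z["d"]);col=im[v,u].astype(int)
    roi=(P[:,0]>.55)&(P[:,0]<.66)&(P[:,1]>-.28)&(P[:,1]<-.16)
    y=roi&(P[:,2]>.06)&(col[:,0]>1.8*col[:,2])&(col[:,1]>.6*col[:,0])
    a=np.radians(18.2);ux=np.array([np.cos(a),np.sin(a)]);uy=np.array([-ux[1],ux[0]])
    D=P[y,:2]-[.5765,-.2238];X=D@ux*1000;Y=D@uy*1000;Z=P[y,2]*1000
    print(n)
    for zz in range(85,240,4):
        q=(Z>=zz)&(Z<zz+4)
        if q.sum()>2: print(zz,q.sum(),"x %.1f %.1f %.1f"%tuple(np.percentile(X[q],[5,50,95])),"y %.1f %.1f"%tuple(np.percentile(Y[q],[2,98])), "c",q[(abs(Y)<5)].sum())
```

```text
wrist5
181 195 x 14.5 21.1 25.8 y -7.2 5.6 c 152
197 45 x -1.2 -0.5 0.5 y -19.1 13.4 c 0
201 154 x -1.7 -0.7 0.2 y -19.0 13.7 c 0
205 142 x -1.6 -0.6 0.4 y -18.6 13.4 c 0
209 143 x -1.4 -0.5 0.3 y -19.0 13.8 c 0
213 226 x -1.3 -0.3 0.7 y -18.3 13.3 c 57
217 256 x -1.7 -0.7 0.2 y -18.5 13.4 c 75
221 339 x -1.5 -0.5 3.7 y -18.5 13.2 c 102
225 291 x -1.0 1.4 4.0 y -18.3 13.0 c 91
scene5
93 8 x 2.1 3.9 5.5 y -11.0 16.9 c 3
97 13 x 2.7 4.0 7.8 y -14.7 16.1 c 3
101 12 x 2.2 5.7 8.0 y -13.4 13.2 c 6
105 15 x 2.5 5.4 10.2 y -14.9 18.1 c 3
109 9 x 2.9 5.8 6.6 y -14.3 18.0 c 0
113 10 x 2.8 4.7 7.7 y -15.7 16.1 c 0
117 9 x 3.2 4.7 9.1 y -15.4 17.5 c 0
121 9 x 2.9 4.0 6.3 y -15.0 19.8 c 0
125 6 x 2.2 4.5 6.3 y -14.4 18.2 c 0
129 8 x 3.7 5.6 8.0 y -14.2 14.8 c 0
133 9 x 4.1 4.9 7.7 y -14.2 17.8 c 0
137 14 x 2.3 6.1 19.8 y -20.7 17.3 c 4
141 17 x 3.8 5.3 8.0 y -15.2 18.1 c 2
145 12 x 3.7 5.6 9.2 y -15.5 18.0 c 5
149 9 x 3.8 4.8 6.7 y -13.9 16.4 c 0
153 3 x 5.3 7.1 10.7 y -11.8 16.6 c 0
157 3 x 5.9 7.8 36.3 y -22.0 18.7 c 0
169 4 x 25.8 27.3 28.5 y -16.6 12.7 c 2
173 4 x 5.6 19.4 26.7 y -18.4 18.2 c 0
177 16 x 3.7 6.9 23.9 y -17.9 19.4 c 6
181 42 x 3.9 15.7 23.5 y -13.9 15.6 c 14
185 16 x 1.8 4.9 13.0 y -14.4 17.4 c 5
189 12 x 2.0 5.5 8.5 y -15.4 18.1 c 0
193 11 x -0.2 4.5 9.4 y -14.1 20.5 c 0
197 14 x 2.3 4.9 39.1 y -22.8 18.3 c 0
201 12 x 3.0 5.3 23.5 y -26.1 19.4 c 1
205 11 x 3.2 5.8 23.2 y -15.8 24.2 c 0
209 10 x 5.0 5.7 8.6 y -15.4 16.9 c 0
213 16 x 3.6 5.5 7.9 y -13.8 18.5 c 5
217 17 x 1.1 5.2 6.7 y -22.9 18.3 c 3
221 25 x -0.2 5.0 8.5 y -18.9 19.5 c 7
225 3 x 3.4 4.6 7.0 y -7.8 8.7 c 0
top5
173 4 x 8.9 18.1 22.9 y -21.0 -19.9 c 0
177 14 x 3.9 20.2 24.9 y -14.1 2.1 c 6
181 26 x 9.5 14.5 23.4 y -11.5 2.5 c 16
185 4 x 4.7 11.9 16.6 y -4.8 4.1 c 3
221 20 x -0.1 1.8 3.6 y -19.1 11.8 c 5
225 9 x -0.4 1.5 3.4 y -11.6 14.8 c 2
```

Run:
```python
from h import *
for n in("wrist5","top5","scene5"):
    z=np.load(n+".npz");cm=dict(intrinsics=z["K"],k1=float(z["k1"]),origin=z["o"],orientation=z["r"])
    im=z["im"];P,u,v=pts(cm,z["d"]);col=im[v,u].astype(int)
    a=np.radians(18.2);ux=np.array([np.cos(a),np.sin(a)]);uy=np.array([-ux[1],ux[0]])
    D=P[:,:2]-[.5765,-.2238];X=D@ux*1000;Y=D@uy*1000;Z=P[:,2]*1000
    yl=(col[:,0]>1.8*col[:,2])&(col[:,1]>.6*col[:,0])&(abs(Y)<24)
    f=yl&(X>-2.5)&(X<8)&(Z>198)&(Z<212)
    ys=np.sort(Y[f]);g=np.diff(ys)
    if len(g): k=g.argmax();print(n,"slot y",ys[k],ys[k+1],"mid",(ys[k]+ys[k+1])/2, "ext",ys[0],ys[-1])
    f2=yl&(X>-2)&(X<0.6)&(Z>198)
    if n=="wrist5":
        fl,_=cv2.solve(np.c_[Y[f2],np.ones(f2.sum())],X[f2][:,None],flags=cv2.DECOMP_SVD);print("front x=",fl.ravel(),"yaw corr deg",np.degrees(np.arctan(fl[0])))
        c=yl&(X>-2)&(X<6)&(abs(Y)<4.5)&(Z<222)&(Z>200);print("slot top z",np.percentile(Z[c],[0,1,3]))
    t=yl&(X>1)&(X<3.5)&(Z>215);print("top z",t.sum(),np.median(Z[t]))
    for s in(1,-1):
        q=(Z>240)&(Z<250)&(Y*s>12)&(Y*s<35)&(X<60)&(X>-10)
        if q.sum()>5: print("flange",s,q.sum(),np.percentile(Y[q],[3,50,97]),np.percentile(X[q],[2,98]))
# tray pose in tool frame from wrist
z=np.load("wrist5.npz");cm=dict(intrinsics=z["K"],k1=float(z["k1"]),origin=z["o"],orientation=z["r"])
P,u,v=pts(cm,z["d"]);col=z["im"][v,u].astype(int);o=get_obs();T=(P-o["tool_pos"])@rot(o["ee_rot"])
rd=(col[:,0]>80)&(col[:,1]<60)&(abs(T[:,0])<.1)&(abs(T[:,1])<.06)
for lo,hi in((-.05,-.03),(.045,.07),(.07,.076)):
    q=rd&(T[:,2]>lo)&(T[:,2]<hi)
    if q.sum()>10: print("red",lo,q.sum(),cv2.minAreaRect((T[q,:2]*1000).astype(np.float32)),np.median(T[q,2]))
q=rd&(T[:,2]>.066)&(abs(T[:,1])<.035)
s,*_=np.linalg.lstsq(np.c_[T[q,0],T[q,1],np.ones(q.sum())],T[q,2],rcond=None);print("floor slope",s)
```

```text
wrist5 slot y -7.273362063303293 5.4893834047461905 mid -0.8919893292785512 ext -19.140200334413453 13.935018416523501Traceback (most recent call last):
  File "<stdin>", line 13, in <module>
AttributeError: 'bool' object has no attribute 'ravel'
```

Run:
```python
from h import *
def ld(n):
    z=np.load(n+".npz");cm=dict(intrinsics=z["K"],k1=float(z["k1"]),origin=z["o"],orientation=z["r"])
    P,u,v=pts(cm,z["d"]);return P,z["im"][v,u].astype(int)
for n in("wrist5","top5","scene5"):
    P,col=ld(n);a=np.radians(18.2);ux=np.array([np.cos(a),np.sin(a)]);uy=np.array([-ux[1],ux[0]])
    D=P[:,:2]-[.5765,-.2238];X=D@ux*1000;Y=D@uy*1000;Z=P[:,2]*1000
    yl=(col[:,0]>1.8*col[:,2])&(col[:,1]>.6*col[:,0])&(abs(Y)<24)
    if n=="wrist5":
        f2=yl&(X>-2)&(X<0.6)&(Z>198);fl=np.polyfit(Y[f2],X[f2],1);print("front",fl,np.degrees(np.arctan(fl[0])))
        c=yl&(X>-2)&(X<6)&(abs(Y)<4.5)&(Z<222)&(Z>200);print("slot top z",np.percentile(Z[c],[0,1,3]))
    if n=="scene5":
        f=yl&(X>-2.5)&(X<8)&(Z>190)&(Z<212)&(abs(Y)<14);print("scene slot Y",np.sort(Y[f]).round(1))
    t=yl&(X>1)&(X<3.5)&(Z>215);print(n,"top z",t.sum(),np.median(Z[t]))
    for s in(1,-1):
        q=(Z>238)&(Z<250)&(Y*s>12)&(Y*s<35)&(X<60)&(X>-10)
        if q.sum()>5: print("flange",s,q.sum(),np.percentile(Y[q],[3,50,97]),np.percentile(X[q],[2,98]))
P,col=ld("wrist5");o=get_obs();T=(P-o["tool_pos"])@rot(o["ee_rot"])
rd=(col[:,0]>80)&(col[:,1]<60)&(abs(T[:,0])<.1)&(abs(T[:,1])<.06)
for lo,hi in((-.05,-.03),(.045,.066)):
    q=rd&(T[:,2]>lo)&(T[:,2]<hi)
    if q.sum()>10: print("red",lo,q.sum(),cv2.minAreaRect((T[q,:2]*1000).astype(np.float32)),np.median(T[q,2]))
q=rd&(T[:,2]>.06)&(abs(T[:,1])<.035)
s=np.linalg.lstsq(np.c_[T[q,0],T[q,1],np.ones(q.sum())],T[q,2],rcond=None)[0];print("floor slope",s)
```

```text
front [ 0.00541909 -0.55625523] 0.31048782904016253
slot top z [213.12975605 213.3921497  213.90746435]
wrist5 top z 167 225.44704282971819
top5 top z 14 223.899390118036
flange 1 47 [20.14181338 23.21921388 25.37570191] [ 1.61689878 37.66890858]
flange -1 49 [-25.5209638  -22.09443947 -20.00116146] [ 1.54792729 37.79634447]
scene slot Y [-13.6 -13.  -12.4 -12.3 -12.  -11.3 -11.2 -10.4 -10.3  -9.7  -9.   -8.6
  -7.9   5.8   6.    6.7   6.7   7.1   7.6   8.4   8.4   9.    9.4  10.4
  10.6  11.2  11.8  11.9  12.1  13.6  13.9]
scene5 top z 7 223.02696799002518
flange 1 23 [19.52813442 21.84865915 24.42336692] [ 5.9716877  39.36824443]
flange -1 23 [-27.35114548 -25.12541026 -22.63041317] [ 2.3350888  40.90068794]
red -0.05 167 ((2.3670692443847656, -3.6486406326293945), (18.762422561645508, 101.06265258789062), 88.86309814453125) -0.03387405552908137
red 0.045 7562 ((8.237480163574219, -2.113353729248047), (110.08861541748047, 83.37980651855469), 0.17352429032325745) 0.06504239300616294
floor slope [-0.00378513 -0.00269511  0.06570214]
```

Run:
```python
from h import *
z=np.load("wrist5.npz");cm=dict(intrinsics=z["K"],k1=float(z["k1"]),origin=z["o"],orientation=z["r"])
P,u,v=pts(cm,z["d"]);col=z["im"][v,u].astype(int);o=get_obs();T=(P-o["tool_pos"])@rot(o["ee_rot"])*1000
def rows(m,name,step=10,ax=0):
    for lo in range(-70,80,step):
        q=m&(T[:,ax]>=lo)&(T[:,ax]<lo+step)
        if q.sum()>15: print(name,lo,q.sum(),"y",np.percentile(T[q,1],[1,99]).round(1),"mid",np.percentile(T[q,1],[1,99]).mean().round(2),"z",np.median(T[q,2]).round(1))
rows((col.max(1)<95)&(abs(T[:,1])<15)&(T[:,2]>-52)&(T[:,2]<-40),"bar")
rows((T[:,2]>40)&(T[:,2]<56)&(abs(T[:,1])<60)&(col[:,0]>70)&(col[:,1]<60),"rim")
f=(abs(T[:,0])<14)&(abs(T[:,1])<30)&(T[:,2]<-20)&(T[:,2]>-110)
rows(f,"finger",10,2) if 0 else None
for lo in range(-110,-20,10):
    q=f&(T[:,2]>=lo)&(T[:,2]<lo+10)
    if q.sum()>15: print("finger z",lo,np.percentile(T[q,1],[1,99]).round(1),np.percentile(T[q,0],[1,99]).round(1))
# bar in scene/top too
for n in("top5","scene5"):
    z=np.load(n+".npz");cm=dict(intrinsics=z["K"],k1=float(z["k1"]),origin=z["o"],orientation=z["r"]);P,u,v=pts(cm,z["d"]);col=z["im"][v,u].astype(int);T=(P-o["tool_pos"])@rot(o["ee_rot"])*1000
    q=(col[:,0]>90)&(col[:,1]<65)&(abs(T[:,0])<80)&(abs(T[:,1])<60)&(T[:,2]>-60)&(T[:,2]<80)
    p=q&(T[:,0]<-48);print(n,q.sum(),"plate",p.sum(),np.percentile(T[p],[3,50,97],axis=0).round(1).tolist() if p.sum()>5 else "", "all y",np.percentile(T[q,1],[1,99]).round(1))
```

```text
bar -40 321 y [-9.   3.8] mid -2.57 z -47.9
bar -30 416 y [-9.3  3.7] mid -2.8 z -48.0
bar -20 446 y [-9.2  4.2] mid -2.54 z -48.0
bar -10 471 y [-9.1  4.1] mid -2.48 z -48.1
bar 0 550 y [-10.6   5.3] mid -2.65 z -48.1
bar 10 832 y [-14.5  14.7] mid 0.09 z -48.0
bar 20 569 y [-9.6  4.3] mid -2.68 z -48.2
bar 30 604 y [-9.5  4.2] mid -2.61 z -48.2
bar 40 632 y [-9.3  4.2] mid -2.59 z -48.2
bar 50 245 y [-8.6  3.7] mid -2.47 z -46.7
rim -50 72 y [-43.4  39.3] mid -2.02 z 52.0
rim -40 120 y [-43.6  39. ] mid -2.28 z 51.7
rim -30 125 y [-43.7  39.1] mid -2.31 z 51.9
rim -20 119 y [-43.5  38.8] mid -2.36 z 51.7
rim -10 129 y [-43.6  39.1] mid -2.23 z 51.8
rim 0 133 y [-43.4  39.4] mid -2.01 z 51.6
rim 10 134 y [-43.6  39. ] mid -2.31 z 51.6
rim 20 145 y [-43.6  39.4] mid -2.08 z 51.7
rim 30 156 y [-43.5  39.5] mid -1.99 z 51.8
rim 40 157 y [-43.5  39.3] mid -2.09 z 51.6
rim 50 333 y [-43.2  39.3] mid -1.93 z 51.5
rim 60 573 y [-42.7  38.5] mid -2.13 z 51.7
finger z -110 [-12.9   8.2] [-5.9 12.1]
finger z -100 [-13.8   9.1] [-1.6 12. ]
finger z -90 [-21.2  16.4] [-4.1 11.9]
finger z -80 [-21.   16.2] [-4.5 11.8]
finger z -70 [-21.   16.1] [-4.7 11.8]
finger z -60 [-21.   16.1] [-5.2 11.8]
finger z -50 [-20.   15.2] [-13.7  13.6]
finger z -40 [-20.7  15.8] [ 9.4 11.9]
finger z -30 [-16.9  12.5] [ 9.5 11.9]
top5 483 plate 54 [[-53.4, -20.9, -55.8], [-51.3, 1.5, -53.5], [-48.2, 20.0, -37.5]] all y [-40.7  39.9]
scene5 463 plate 237 [[-57.4, -26.5, -53.4], [-53.3, -10.4, -22.7], [-49.2, 13.8, 58.2]] all y [-46.   14.5]
```

```bash
cat >> h.py <<'E'
def up(X,Y,z,yaw=18.0):
    a=np.radians(18.0);ux=np.array([np.cos(a),np.sin(a)]);uy=np.array([-ux[1],ux[0]])
    p0=np.array([.5765,-.2238]);o=get_obs();D=(o["tool_pos"][:2]-p0)
    print("now X %.1f Y %.1f z %.1f"%(D@ux*1e3,D@uy*1e3,o["tool_pos"][2]*1e3),"F x,y,z",(o["wrist_force"][:2]@ux).round(1),(o["wrist_force"][:2]@uy).round(1),o["wrist_force"][2].round(1),"w",o["width"].round(4))
    t=p0+(ux*X+uy*Y)/1e3;go((t[0],t[1],z/1e3),yaw)
E
python3 -c "
from h import *
up(-85,-.7,169.4)"
```

```text
Traceback (most recent call last):
  File "h.py", line 28, in up
    print("now X %.1f Y %.1f z %.1f"%(D@ux*1e3,D@uy*1e3,o["tool_pos"][2]*1e3),"F x,y,z",(o["wrist_force"][:2]@ux).round(1),(o["wrist_force"][:2]@uy).round(1),o["wrist_force"][2].round(1),"w",o["width"].round(4))
                                                                                                                                                                                               ^^^^^^^^^^^^^^^^
AttributeError: 'float' object has no attribute 'round'
```

```bash
sed -i 's/o\["width"\].round(4)/round(o["width"],4)/' h.py
python3 -c "
from h import *
up(-85,-.7,169.4)"
```

```text
now X -100.4 Y -0.1 z 189.9 F x,y,z 0.3 0.7 -3.5 w 0.0139
t 8.4 shift [-0.0153 -0.0007  0.0206] turn [0.0015 0.0018 0.0032]
```

step_arm --steps '[{"jaw": 0, "tx": -0.005, "ty": -0.001, "tz": 0.008, "ax": 0.001, "ay": 0.002, "az": 0.003}, {"jaw": 0, "tx": -0.01, "ty": -0.001, "tz": 0.016, "ax": 0.001, "ay": 0.002, "az": 0.003}, {"jaw": 0, "tx": -0.015, "ty": -0.001, "tz": 0.0205, "ax": 0.001, "ay": 0.002, "az": 0.003}, {"jaw": 0, "tx": -0.015, "ty": -0.001, "tz": 0.0205, "ax": 0.001, "ay": 0.002, "az": 0.003}, {"jaw": 0, "tx": -0.015, "ty": -0.001, "tz": 0.0205, "ax": 0.001, "ay": 0.002, "az": 0.003}, {"jaw": 0, "tx": -0.015, "ty": -0.001, "tz": 0.0205, "ax": 0.001, "ay": 0.002, "az": 0.003}]'

```text
time: 9.0
tool_pos: [0.4959, -0.251, 0.1698]
ee_rot: [-3.142, 0.0, -2.827]
wrist_force: [0.3, 0.2, -2.9]
width: 0.0138
```

```bash
python3 -c "
from h import *
up(-60,-.7,169.4)"
```

```text
now X -85.1 Y -1.0 z 169.8 F x,y,z 0.4 0.1 -2.9 w 0.0138
t 9.0 shift [-0.0251  0.0003  0.0004] turn [-0.0001  0.0001  0.0007]
```

step_arm --steps '[{"jaw": 0, "tx": -0.008, "ty": 0, "tz": 0, "ax": 0, "ay": 0, "az": 0}, {"jaw": 0, "tx": -0.014, "ty": 0, "tz": 0, "ax": 0, "ay": 0, "az": 0}, {"jaw": 0, "tx": -0.018, "ty": 0, "tz": 0, "ax": 0, "ay": 0, "az": 0}, {"jaw": 0, "tx": -0.02, "ty": 0, "tz": 0, "ax": 0, "ay": 0, "az": 0}, {"jaw": 0, "tx": -0.022, "ty": 0, "tz": 0, "ax": 0, "ay": 0, "az": 0}, {"jaw": 0, "tx": -0.022, "ty": 0, "tz": 0, "ax": 0, "ay": 0, "az": 0}]'

```text
time: 9.6
tool_pos: [0.517, -0.2441, 0.1697]
ee_rot: [3.141, -0.0, -2.826]
wrist_force: [0.7, 0.5, -3.2]
width: 0.0138
```

```bash
python3 -c "
from h import *
up(-54,-.7,169.4);print(get_obs()['wrist_torque'])"
```

```text
now X -62.9 Y -0.9 z 169.7 F x,y,z 0.8 0.2 -3.2 w 0.0138
t 9.6 shift [-0.0089  0.0002  0.0003] turn [ 0.0001 -0.0001  0.0009]
[0.04917153 0.0542968  0.02974778]
```

step_arm --steps '[{"jaw": 0, "tx": -0.002, "ty": 0, "tz": 0, "ax": 0, "ay": 0, "az": 0}, {"jaw": 0, "tx": -0.004, "ty": 0, "tz": 0, "ax": 0, "ay": 0, "az": 0}, {"jaw": 0, "tx": -0.006, "ty": 0, "tz": 0, "ax": 0, "ay": 0, "az": 0}, {"jaw": 0, "tx": -0.007, "ty": 0, "tz": 0, "ax": 0, "ay": 0, "az": 0}, {"jaw": 0, "tx": -0.0075, "ty": 0, "tz": 0, "ax": 0, "ay": 0, "az": 0}, {"jaw": 0, "tx": -0.0075, "ty": 0, "tz": 0, "ax": 0, "ay": 0, "az": 0}]'

```text
time: 10.2
tool_pos: [0.5239, -0.2418, 0.1697]
ee_rot: [3.141, -0.001, -2.827]
wrist_force: [-1.2, 0.2, -3.6]
width: 0.0138
```

```bash
python3 -c "
from h import *
up(-54,-.7,169.4);print(get_obs()['wrist_torque'])"
```

```text
now X -55.6 Y -0.9 z 169.7 F x,y,z -1.1 0.6 -3.6 w 0.0138
t 10.2 shift [-0.0016  0.0002  0.0003] turn [ 0.0003 -0.0006  0.0008]
[ 0.0314293   0.07048315 -0.00016274]
```

step_arm --steps '[{"jaw": 0, "tx": -0.001, "ty": 0, "tz": 0, "ax": 0, "ay": 0, "az": 0}, {"jaw": 0, "tx": -0.0015, "ty": 0, "tz": 0, "ax": 0, "ay": 0, "az": 0}, {"jaw": 0, "tx": -0.0015, "ty": 0, "tz": 0, "ax": 0, "ay": 0, "az": 0}]'

```text
time: 10.5
tool_pos: [0.5238, -0.2418, 0.1695]
ee_rot: [3.141, -0.004, -2.828]
wrist_force: [-4.7, -2.1, -2.0]
width: 0.0135
```

```bash
python3 -c "
from h import *
up(-54,-.7,169.4);print(get_obs()['wrist_torque'])"
```

```text
now X -55.7 Y -0.9 z 169.5 F x,y,z -5.1 -0.6 -2.0 w 0.0135
t 10.5 shift [-0.0017  0.0002  0.0001] turn [ 0.0008 -0.0038 -0.0001]
[-0.16604583  0.84621203  0.03454419]
```

step_arm --steps '[{"jaw": 0, "tx": 0, "ty": 0, "tz": 0.002, "ax": 0, "ay": 0, "az": 0}, {"jaw": 0, "tx": 0, "ty": 0, "tz": 0.004, "ax": 0, "ay": 0, "az": 0}, {"jaw": 0, "tx": 0, "ty": 0, "tz": 0.006, "ax": 0, "ay": 0, "az": 0}, {"jaw": 0, "tx": 0, "ty": 0, "tz": 0.007, "ax": 0, "ay": 0, "az": 0}, {"jaw": 0, "tx": 0, "ty": 0, "tz": 0.007, "ax": 0, "ay": 0, "az": 0}]'

```text
time: 11.0
tool_pos: [0.5238, -0.2419, 0.1628]
ee_rot: [3.141, -0.004, -2.827]
wrist_force: [-2.2, -1.2, -1.0]
width: 0.0139
```

```bash
python3 -c "
from h import *
up(-54.8,-.7,153);print(get_obs()['wrist_torque'])"
```

```text
now X -55.7 Y -0.9 z 162.8 F x,y,z -2.5 -0.5 -1.0 w 0.0139
t 11.0 shift [-0.0009  0.0002  0.0098] turn [ 0.0005 -0.0037 -0.0001]
[-0.06950542  0.40051618 -0.00566268]
```

step_arm --steps '[{"jaw": 0, "tx": 0, "ty": 0, "tz": 0.002, "ax": 0, "ay": 0, "az": 0}, {"jaw": 0, "tx": 0, "ty": 0, "tz": 0.004, "ax": 0, "ay": 0, "az": 0}, {"jaw": 0, "tx": 0, "ty": 0, "tz": 0.006, "ax": 0, "ay": 0, "az": 0}, {"jaw": 0, "tx": 0, "ty": 0, "tz": 0.006, "ax": 0, "ay": 0, "az": 0}]'

```text
time: 11.4
tool_pos: [0.5227, -0.2431, 0.1587]
ee_rot: [-3.139, -0.005, -2.829]
wrist_force: [-7.6, -2.2, 4.4]
width: 0.0135
```

```bash
python3 -c "
from h import *
up(-54.8,-.7,153);print(get_obs()['wrist_torque'])"
```

```text
now X -57.1 Y -1.8 z 158.7 F x,y,z -7.9 0.2 4.4 w 0.0135
t 11.4 shift [-0.0024  0.0011  0.0057] turn [-0.0021 -0.0055 -0.0011]
[-0.25157325  1.15020402  0.03431941]
```

step_arm --steps '[{"jaw": 0, "tx": 0, "ty": 0, "tz": 0.004, "ax": 0, "ay": 0, "az": 0}, {"jaw": 0, "tx": 0, "ty": 0, "tz": 0.006, "ax": 0, "ay": 0, "az": 0}, {"jaw": 0, "tx": 0, "ty": 0, "tz": 0.008, "ax": 0, "ay": 0, "az": 0}, {"jaw": 0, "tx": 0, "ty": 0, "tz": 0.009, "ax": 0, "ay": 0, "az": 0}, {"jaw": 0, "tx": 0, "ty": 0, "tz": 0.009, "ax": 0, "ay": 0, "az": 0}]'

```text
time: 11.9
tool_pos: [0.523, -0.2442, 0.1528]
ee_rot: [-3.135, -0.004, -2.829]
wrist_force: [-5.6, -1.3, 6.8]
width: 0.0139
```

```bash
python3 -c "
from h import *
up(-54.8,-.7,153);print(get_obs()['wrist_torque'])"
```

```text
now X -57.1 Y -2.9 z 152.8 F x,y,z -5.7 0.5 6.8 w 0.0139
t 11.9 shift [-0.0023  0.0022 -0.0002] turn [-0.0061 -0.0035 -0.0015]
[0.03157756 0.76810519 0.02608848]
```

step_arm --steps '[{"jaw": 0, "tx": 0, "ty": 0.001, "tz": 0.003, "ax": -0.006, "ay": 0, "az": 0}, {"jaw": 0, "tx": 0, "ty": 0.001, "tz": 0.005, "ax": -0.006, "ay": 0, "az": 0}, {"jaw": 0, "tx": 0, "ty": 0.001, "tz": 0.007, "ax": -0.006, "ay": 0, "az": 0}, {"jaw": 0, "tx": 0, "ty": 0.001, "tz": 0.007, "ax": -0.006, "ay": 0, "az": 0}]'

```text
time: 12.3
tool_pos: [0.5233, -0.2445, 0.1516]
ee_rot: [-3.136, -0.0, -2.829]
wrist_force: [-8.5, 0.6, 14.9]
width: 0.014
```

```bash
python3 -c "
from h import *
up(-54.8,-.7,153);print(get_obs()['wrist_torque'])"
```

```text
now X -57.0 Y -3.2 z 151.6 F x,y,z -7.9 3.2 14.9 w 0.014
t 12.3 shift [-0.0022  0.0025 -0.0014] turn [-0.0057 -0.0004 -0.0018]
[0.27378651 1.37465652 0.16126299]
```

```bash
cat > chk.py <<'E'
from h import *
import sys
o=get_obs();cm=camera_model("wrist");im,d=snapshot("wrist");P,u,v=pts(cm,d);col=im[v,u].astype(int);T=(P-o["tool_pos"])@rot(o["ee_rot"])*1000
a=np.radians(18.0);ux=np.array([np.cos(a),np.sin(a)]);uy=np.array([-ux[1],ux[0]]);D=P[:,:2]-[.5765,-.2238];X=D@ux*1e3;Y=D@uy*1e3;Z=P[:,2]*1e3
yl=(col[:,0]>1.8*col[:,2])&(col[:,1]>.6*col[:,0])&(abs(Y)<24)
t=yl&(X>.5)&(X<3.5)&(Z>215);print("strip top",t.sum(),np.median(Z[t]) if t.any() else "")
b=(col.max(1)<95)&(abs(Y+2)<6)&(X<-85)&(X>-105)&(Z>180)&(Z<225);print("bar top",b.sum(),np.median(Z[b]),"T",np.median(T[b,2]),"Y",np.percentile(Y[b],[1,99]))
for lo in(-100,-95,-90,-85):
    q=(col.max(1)<95)&(abs(Y+2)<14)&(X>lo)&(X<lo+5)&(Z>185)&(Z<225)
    if q.sum()>20: print("bar X",lo,np.percentile(Y[q],[2,98]).round(1),np.median(Z[q]).round(2))
r=(col[:,0]>80)&(col[:,1]<60)&(Z>85)&(Z<115)&(abs(Y)<60)&(X<0)&(X>-125)
for lo in(-110,-90,-70):
    q=r&(X>lo)&(X<lo+10);print("tray Y",np.percentile(Y[q],[1,99]).round(1) if q.sum()>10 else "")
f=r&(abs(Y)<36)&(Z<95+10)
s=np.linalg.lstsq(np.c_[X[f],Y[f],np.ones(f.sum())],Z[f],rcond=None)[0];print("floor",s,f.sum())
rs=(col[:,0]>80)&(col[:,1]<60)&(abs(Y)<30)&(X>-8)&(X<3)&(Z>150);print("plate top",rs.sum(),np.median(P[rs],axis=0) if rs.any() else "",np.percentile(Y[rs],[2,98]) if rs.any() else "")
sc,_=snapshot("scene")
x=cv2.resize(sc[165:285,150:270,::-1],(400,400),interpolation=2);w=im[0:400,80:480,::-1]
cv2.imwrite(f"pics/k{sys.argv[1]}.png",np.hstack([x,w]))
up(-55,-.7,153)
E
python3 chk.py 1
```

```text
strip top 258 225.3672069942645
bar top 1010 199.24474742106852 T -47.630056851821834 Y [-7.69892315  3.47931077]
bar X -100 [-10.   3.] 199.12
bar X -95 [-10.1   3.1] 199.27
bar X -90 [-10.2   3.1] 199.34
bar X -85 [-10.2   3.2] 199.41
tray Y [-44.5  38. ]
tray Y [-44.6  38. ]
tray Y [-44.2  38. ]
floor [-5.45058117e-02  3.77074052e-02  8.40807897e+01] 6509
plate top 24 [ 0.57271253 -0.23763013  0.17637255] [-12.98329962   6.07456679]
now X -57.0 Y -3.2 z 151.6 F x,y,z -7.2 3.0 14.6 w 0.0136
t 12.4 shift [-0.002   0.0025 -0.0014] turn [-0.0058 -0.0004 -0.0018]
```

View pics/k1.png

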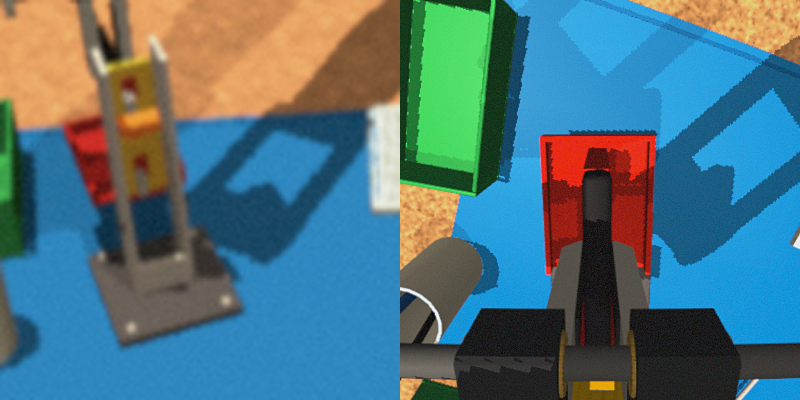

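Both hooks are in the top and bottom slots, in the scene crop at (128,95) and (142,170). Pressing harder to confirm the hard stop.

step_arm --steps '[{"jaw": 0, "tx": 0, "ty": 0.001, "tz": 0.005, "ax": 0, "ay": 0, "az": 0}, {"jaw": 0, "tx": 0, "ty": 0.001, "tz": 0.008, "ax": 0, "ay": 0, "az": 0}, {"jaw": 0, "tx": 0, "ty": 0.001, "tz": 0.01, "ax": 0, "ay": 0, "az": 0}, {"jaw": 0, "tx": 0, "ty": 0.001, "tz": 0.01, "ax": 0, "ay": 0, "az": 0}]'

```text
time: 12.8
tool_pos: [0.5237, -0.245, 0.1514]
ee_rot: [-3.127, 0.005, -2.829]
wrist_force: [-12.0, 2.6, 26.8]
width: 0.014
```

```bash
python3 chk.py 2
```

```text
strip top 269 225.31798715875956
bar top 993 199.1813437122865 T -47.928024274315135 Y [-7.92760142  2.77911558]
bar X -100 [-10.7   2.7] 199.12
bar X -95 [-10.8   2.8] 199.1
bar X -90 [-10.4   2.8] 199.19
bar X -85 [-10.5   2.8] 199.27
tray Y [-45.   37.4]
tray Y [-45.   37.5]
tray Y [-44.6  37.5]
floor [-5.54645219e-02  4.57958659e-02  8.40728255e+01] 6498
plate top 37 [ 0.57300471 -0.23838114  0.17279387] [-13.4436582    5.48513294]
now X -56.8 Y -3.9 z 151.5 F x,y,z -10.9 5.6 27.4 w 0.0136
t 12.9 shift [-0.0018  0.0032 -0.0016] turn [-0.0144  0.0047 -0.0019]
```

step_arm --steps '[{"jaw": 0, "tx": 0, "ty": 0.001, "tz": 0.001, "ax": -0.007, "ay": 0, "az": 0}, {"jaw": 0, "tx": 0, "ty": 0.001, "tz": 0.0, "ax": -0.01, "ay": 0, "az": 0}, {"jaw": 0.4, "tx": 0, "ty": 0.001, "tz": 0, "ax": -0.01, "ay": 0, "az": 0}, {"jaw": 0.4, "tx": 0, "ty": 0.002, "tz": 0, "ax": -0.014, "ay": 0, "az": 0}, {"jaw": 0.4, "tx": 0, "ty": 0.003, "tz": 0, "ax": -0.014, "ay": 0, "az": 0}, {"jaw": 0.4, "tx": 0, "ty": 0.003, "tz": 0, "ax": -0.014, "ay": 0, "az": 0}, {"jaw": 0.4, "tx": 0, "ty": 0.003, "tz": 0, "ax": -0.014, "ay": 0, "az": 0}]'

```text
time: 13.6
tool_pos: [0.5229, -0.2421, 0.1511]
ee_rot: [-3.142, 0.005, -2.829]
wrist_force: [-0.3, 0.6, 0.2]
width: 0.0373
```

```bash
python3 chk.py 3
```

```text
strip top 428 225.37028832065988
bar top 1093 200.00777568574372 T -49.147381204591746 Y [-7.85464639  3.76597359]
bar X -100 [-9.6  3.7] 199.92
bar X -95 [-9.8  3.7] 200.0
bar X -90 [-9.4  3.8] 199.95
bar X -85 [-9.4  3.8] 200.22
tray Y [-44.1  37.7]
tray Y [-44.  38.]
tray Y [-44.   37.8]
floor [-2.27160256e-02  1.90900673e-02  8.68850683e+01] 8309
plate top 681 [ 0.56724263 -0.22029692  0.16942579] [-24.06318329  18.53035177]
now X -56.6 Y -0.9 z 151.3 F x,y,z 0.2 0.1 0.5 w 0.0376
t 13.7 shift [-0.0016  0.0002 -0.0017] turn [-0.0003  0.0048 -0.0017]
```

step_arm --steps '[{"jaw": 0.4, "tx": 0, "ty": -0.002, "tz": -0.01, "ax": 0, "ay": 0, "az": 0}, {"jaw": 0.4, "tx": 0, "ty": -0.002, "tz": -0.03, "ax": 0, "ay": 0, "az": 0}, {"jaw": 0.4, "tx": 0, "ty": -0.002, "tz": -0.06, "ax": 0, "ay": 0, "az": 0}, {"jaw": 0.4, "tx": 0.02, "ty": -0.002, "tz": -0.09, "ax": 0, "ay": 0, "az": 0}, {"jaw": 0.4, "tx": 0.05, "ty": -0.002, "tz": -0.11, "ax": 0, "ay": 0, "az": 0}, {"jaw": 0.4, "tx": 0.08, "ty": -0.002, "tz": -0.12, "ax": 0, "ay": 0, "az": 0}, {"jaw": 0.4, "tx": 0.1, "ty": -0.002, "tz": -0.12, "ax": 0, "ay": 0, "az": 0}, {"jaw": 0.4, "tx": 0.1, "ty": -0.002, "tz": -0.12, "ax": 0, "ay": 0, "az": 0}]'

```text
time: 14.5
tool_pos: [0.427, -0.2756, 0.2731]
ee_rot: [-3.138, 0.006, -2.833]
wrist_force: [0.2, -0.2, 0.1]
width: 0.038
```

```bash
python3 chk.py 4
python3 - <<'E'
from h import *
im,d=snapshot("top");cm=camera_model("top")
for q in("bin","cup","breadboard","meter","reel","driver"):
    for s in silhouettes("top",q)[:1]:
        P,u,v=pts(cm,d,s["pixels"]);print(q,round(s["confidence"],2),s["rect"])
E
```

```text
strip top 115 225.29188485680146
bar top 262 200.01563630148382 T 73.45548290728712 Y [-7.48295155  3.16664647]
bar X -100 [-9.2  3.2] 199.92
bar X -95 [-9.2  3.1] 200.01
bar X -90 [-9.3  3.2] 200.12
bar X -85 [-9.3  3.2] 200.2
tray Y [-44.2  38. ]
tray Y [-43.7  37.2]
tray Y [-43.1  34.2]
floor [-2.85955454e-02  2.10187957e-02  8.63685445e+01] 3599
plate top 1 [ 0.57637138 -0.24910434  0.17572576] [-24.02611014 -24.02611014]
now X -156.5 Y -2.6 z 271.4 F x,y,z -0.2 -0.7 -0.2 w 0.0373
t 14.6 shift [-0.1008  0.0023  0.119 ] turn [-0.0012  0.0057 -0.0025]
bin 0.9 [392.7, 222.5, 441.2, 281.9]
cup 0.72 [390.2, 174.4, 434.1, 204.1]
breadboard 0.95 [264.0, 242.4, 282.0, 294.1]
meter 0.58 [109.9, 233.3, 139.6, 283.2]
reel 0.96 [137.7, 181.6, 161.7, 204.3]
driver 0.88 [268.3, 129.6, 287.5, 188.9]
```

View pics/k4.png

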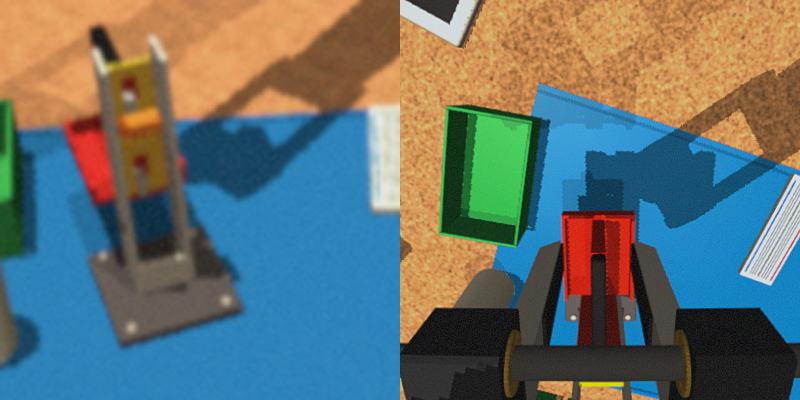

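Run:
```python
from h import *
a=np.radians(18.0);ux=np.array([np.cos(a),np.sin(a)]);uy=np.array([-ux[1],ux[0]])
def f(n,im,d):
    cm=camera_model(n);P,u,v=pts(cm,d);c=im[v,u].astype(int);D=P[:,:2]-[.5765,-.2238];X=D@ux*1e3;Y=D@uy*1e3;Z=P[:,2]*1e3
    o=(c[:,0]>110)&(c[:,1]<.68*c[:,0])&(c[:,1]>.35*c[:,0])&(c[:,2]<.4*c[:,0])&(abs(Y)<14)&(X>8)&(X<40)&(Z>150)&(Z<200)
    print(n,o.sum(),np.percentile(X[o],[10,50,90]).round(1),np.median(Z[o]).round(1))
for n in("scene","top"):
    z=np.load(n+"5.npz");f(n,z["im"],z["d"]);im,d=snapshot(n);f(n,im,d)
    im,d=snapshot(n);f(n,im,d)
```

```text
scene 63 [16.2 22.9 28. ] 180.2
scene 73 [17.3 28.  32. ] 179.9
scene 72 [16.4 28.3 32.3] 180.6
top 21 [ 9.5 15.7 20.3] 182.6
top 26 [11.4 16.9 24.2] 181.5
top 28 [11.5 17.6 25.2] 181.6
```

The clamp's back edge has moved about 4 mm (90th percentile 28.0 to 32.2 mm), within the 3 to 5 mm that means fully home. Handing in.

```bash
python3 -c "
from bench import *
print(close_job(),get_obs()['time'])"
```

```text
the job is handed in; nothing more can be done
the job is handed in; nothing more can be done
```

The red tray is hanging on the upright with its hooks through the top and bottom slots. I pressed it down past the clamp, let go and handed the job in at about 15 s, with the gripper well clear.

**First grasp missed:** The fingers closed on nothing. The real fingertips sit about 29 mm further back than the stated tool frame says. Both cameras agreed on this, so I corrected for it and the second grasp held.

**Strip height:** The wrist camera put it about 3.4 mm above the middle setting. The hooks went in without butting on the strip, and the plate met it at about the expected depth.

**Last checks:**
- **Hard stop:** Raising the press from about 15 to 27 N moved the tray no further down.
- **Height:** After release, the bar's height relative to the strip matches fully home to within about 0.5 mm.
- **Clamp:** Its back edge moved about 4 mm in the scene camera, within the 3 to 5 mm expected. The top camera's less reliable reading showed 2 to 5 mm.
- **Surroundings:** The bystanders are where they started, within the detector's scatter. The exception is the screwdriver: its first detection covered only the handle, so I could not compare it, but the arm never went near it.

**Less than perfect:** The tray hangs about 1° nose-down and about 1° rolled. It sits roughly 2 mm to one side, probably with the hooks against a slot edge.

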